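# Grease the luthier's bench vice

### The job

Grease the green bench vice: first press the sprung tail of the dust-cover lever on the vice down until its catch holds it by itself and the cover stays swung off the grease nipple. Then take the push-type grease gun out of the wooden tool stand, press its open nose squarely onto the leaning nipple until the nipple snaps fully in, and keep it pressed in against its spring. Finish like that, still holding the gun and pushing; do not knock the loose jar, pale wooden bar or flat tin out of place.

Things in the scene. Friction and masses are not known exactly. Their poses are not given: they have to be found in the camera images.
- vice: Green cast-iron bench vice, fixed. Origin: centre of the underside of its round foot (radius 62 mm), z up. Body 56 mm high. Jaws (110 mm wide along x, tops at 100 mm; clamped pale wooden blank to 107 mm) at y = -75 to -157 mm, screw end y = -188 mm. On top at y = 0 a boss with the grease nipple leans 0.36 rad from vertical towards its -x; the cover lever's tail sticks out to +y.
- nipple (a joint): How far the nipple is pushed into its boss along its axis, m: 0 out, 0.008 at the stop. The push needed is 8 N to start, 13 N near 0.0015, then it gives way and snaps in: 9 N near 0.005, 5.5 N just short of the stop. It never stays in by itself: let go, it springs back out.
- nipple_tip (a point): Centre of the end face of the steel grease nipple; moves with it. z points outward along the nipple's axis (up, leaning 0.36 rad towards the vice's -x); it is pushed in along -z. Head 11 mm in diameter, 13 mm long, tapering to a 6 mm face; 24 mm of nipple stand clear of a 19 mm hexagon. At rest at (-24, 0, 103) mm in the vice's frame.
- cover_lever (a joint): Angle of the sprung dust-cover lever, rad: 0 = cap over the nipple (start), 0.6 = stop, tail down, cap swung 32 mm off the nipple to the vice's +y. Turns about a level axis along the vice's x. Pushes back 0.13 N m at first, 0.85 N m (10 N at the pad) at 0.14, less after; past 0.43 its catch draws it to the stop and holds it; let go before that it springs back.
- lever_pad (a point): Centre of the top face of the 26 x 26 x 7 mm steel pad at the end of the lever's tail, 85 mm from the hinge; moves with the lever. Height 92 mm at joint 0, 41 mm at 0.6. The face slopes 0.30 rad up away from the hinge at joint 0, 0.30 rad down at 0.6. Axes parallel to the vice's at joint 0. Pressed from above.
- lever_hinge (a point): Point on the cover lever's hinge axis, fixed to the vice, 62 mm above the bench; axes as the vice's (the hinge axis is x, the tail points to +y).
- stand: Brown wooden block 85 (x) by 150 (y) by 55 mm high, fixed; origin at the centre of its underside. The gun stands upright, nose down, in a round hole 29 mm wide, 45 mm deep, at (0, -35) mm. Two short chisel handles (22 mm thick, tops 108 mm above the bench at most) are fixed in it at about y = +43 mm.
- gun: Push grease gun, 160 mm long, about 0.35 kg, loose. Origin: centre of its open mouth; z along its axis to the rear (up in the stand, mouth 10 mm above the bench). Steel nose 26 mm wide at the mouth, 20 behind, 15 mm neck at z = 22-45; round barrel 32 mm wide at z = 54-150 mm. Mouth flares 19 mm, narrowing in 6 mm to a 14 mm bore with a flat seat 16 mm deep that pushes the nipple's tip.
- gun_seat (a point): Centre of the flat seat at the bottom of the gun's bore, on its axis, 16 mm behind the mouth; axes as the gun's.
- gun_grip (a point): Point on the gun's axis 120 mm behind the mouth, a good place to grip the barrel (32 mm wide); axes as the gun's.
- glue_jar: Loose amber jar with a dark lid, 56 mm in diameter, 75 mm high, near the stand; leave it. Origin at the centre of its underside.
- bridge_blank: Loose pale wooden bar 30 x 150 x 14 mm lying near the vice; leave it. Origin at the centre of its underside, long side along its y.
- rosin_tin: Loose flat round steel tin, 60 mm in diameter, 22 mm high; leave it. Origin at the centre of its underside.
Not all that is in view belongs to the job. There is more than one size of the gun; the one meant has the size given above.

How it is judged:
By the outcome, as a careful person would: the job done as asked, in the order asked, and still so for the second after the job is handed in, while the arm keeps its last pose, push and grip.
It also fails if it takes over 64 s, if anything falls off the work surface, if the arm or the gripper's body presses on something with over 40 N, if the wrist force passes 120 N, or if a joint passes its speed limit or range.

### The arm

A 7-joint arm with a two-finger parallel gripper is mounted at the origin on the work surface. World frame = base frame: x ahead of the robot, y to its left, z up, the work surface at z = 0. Lengths are in mm, angles in rad, forces in N, time in s.
With the tool pointing down it reaches from about 425 to 950 mm from the base axis. Payload 4.7 kg.
Tool frame: the origin (TCP) lies midway between the tips of the shut fingers; the grasp point (between the pads) lies 19 mm behind it; z points along the fingers, x is the direction in which the jaws open and shut, and the axes are right-handed (so a half turn about z gives the same grasp; the last joint's range is limited). The gripper opens to 85 mm and grips with 20 to 120 N. Pads are 22 mm wide; open, the fingers measure 114 mm over their backs; the gripper's body (76 mm by 85 mm) begins 54 mm behind the grasp point. The pads swing forward as they close: fully open they stand 13 mm farther back than shut.
Start: joints at [1.264, 0.469, -0.049, 1.532, 0.024, 1.141, -0.082], TCP at [185.159, -649.126, 231.335] pointing down, gripper open.
Joint ranges: [-2.59, 2.59], [-0.33, 1.99], [-1.39, 1.29], [0.1, 2.45], [-1.04, 4.18], [0.21, 1.99], [-2.66, 2.66]. Speed limits (rad/s): [2.57, 2.57, 3.14, 3.14, 3.14, 3.14, 3.14].

### API

Orientations are given as [roll, pitch, yaw] about the fixed x, y, z axes, in that order (R = Rz(yaw) Ry(pitch) Rx(roll)).
In Python, from workcell import env, jaws, planner, sensors, eyes, hand_in gives the robot as it stands. Calls block until the motion is done:
- env.goto(position, orientation): joint-space move of the TCP to a pose.
- env.movel(position, v=150, orientation=None): straight line of the TCP; orientation=None keeps the orientation; v is the mean speed in mm/s.
- env.goto_joints(angles): joint-space move.
- jaws.move_gripper(opening, grip_force=None): finger opening in mm; grip_force is the grip in N (None keeps the last); returns when the fingers have stopped.
- env.pause(seconds).
- planner.solve_ik(position, orientation): joint angles nearest the present ones, or None.
- sensors.read_state(): the state.
- eyes.read_camera(name): name is "scene" or "top"; returns the picture (384x512x3 uint8, red, green, blue); there is no depth.
- eyes.camera_model(name): a dict with "K" (3x3 intrinsics, pixels), "dist_coeffs" ([k1, k2, p1, p2, k3] as OpenCV has them; the pictures are not rectified), "pose" (4x4, takes a point from camera to world coordinates). Camera axes: x right, y down, z forward; pixel columns grow to the right and rows downward; lengths in mm; the calibration is good to about 2 mm. A picture is of the moment at which its call begins. camera_model takes no time and is no camera call.
A pose or a line that the arm cannot do raises env.IKError and nothing moves.
- hand_in(): hands the job in, once; it reports no verdict.
The state is a dict: "clock": time; "joint_pos": joint angles; "dq": joint speeds; "joint_torque": joint torques, N m; "position": TCP position; "orientation": TCP orientation; "contact_force": force on the tool from outside, world axes, zero at the start; "moment": the same for the moment, N m; "opening": finger opening in mm.
Only numpy, scipy, OpenCV 4.12 (cv2) and the standard library are available. Lean on these libraries where they do the work, as an engineer would, in place of code of your own. Each camera call takes 0.05 s, during which the arm holds its last target.

## Working session

There is one attempt and no reset: what is moved stays moved. The work goes in short steps, each a Python script; the robot and the scene stay as the last script left them, time stands still between calls to the robot, and variables do not carry over. Pictures are saved under pics/ and viewed, and the job is handed in when it is done.

```bash
ls; mkdir -p pics; python3 - <<'E'
from workcell import env, jaws, planner, sensors, eyes
import cv2
for n in("scene","top"):
    im=eyes.read_camera(n); cv2.imwrite(f"pics/{n}0.png",im[:,:,::-1])
    m=eyes.camera_model(n); print(n,m)
print(sensors.read_state())
E
```

```text
pics
scene {'K': array([[366.87580495,   0.        , 253.82566082],
       [  0.        , 366.87580495, 188.97085611],
       [  0.        ,   0.        ,   1.        ]]), 'dist_coeffs': array([0.03580701, 0.        , 0.        , 0.        , 0.        ]), 'pose': array([[-5.17583725e-01,  4.63012248e-01, -7.19532310e-01,
         1.14423758e+03],
       [ 8.55387950e-01,  2.59895402e-01, -4.48069007e-01,
         4.69556542e+02],
       [-2.04582994e-02, -8.47392494e-01, -5.30572728e-01,
         5.56859386e+02],
       [ 0.00000000e+00,  0.00000000e+00,  0.00000000e+00,
         1.00000000e+00]])}
top {'K': array([[352.63643336,   0.        , 254.55955718],
       [  0.        , 352.63643336, 190.36774281],
       [  0.        ,   0.        ,   1.        ]]), 'dist_coeffs': array([-0.112113,  0.      ,  0.      ,  0.      ,  0.      ]), 'pose': array([[-1.80346111e-02, -9.95808173e-01,  8.96706999e-02,
         4.74605094e+02],
       [-9.99805384e-01,  1.86786634e-02,  6.34838870e-03,
         9.66190264e+01],
       [-7.99670618e-03, -8.95387578e-02, -9.95951236e-01,
         1.15225332e+03],
       [ 0.00000000e+00,  0.00000000e+00,  0.00000000e+00,
         1.00000000e+00]])}
{'clock': 0.1, 'joint_pos': array([ 1.26409265,  0.46937981, -0.04860257,  1.53353986,  0.02411734,
        1.14098882, -0.08231056]), 'dq': array([ 2.14426636e-04, -3.81972240e-04,  1.03105537e-03, -2.30773924e-03,
        3.81663944e-04,  5.83411658e-05,  1.28661315e-03]), 'joint_torque': array([ 2.23310531e-04, -5.11513603e+01, -4.71888715e-02, -2.38391036e+01,
        1.07871200e-02,  4.30367378e-03,  3.23489076e-05]), 'position': array([ 184.99073901, -648.63145255,  230.36820501]), 'orientation': array([ 3.14152200e+00,  1.72815876e-03, -1.29296098e+00]), 'contact_force': array([-0.09485629, -0.11958652,  0.20512919]), 'moment': array([ 0.00447365,  0.05765321, -0.01690255]), 'opening': 85.05290332913658}
```

View pics/scene0.png

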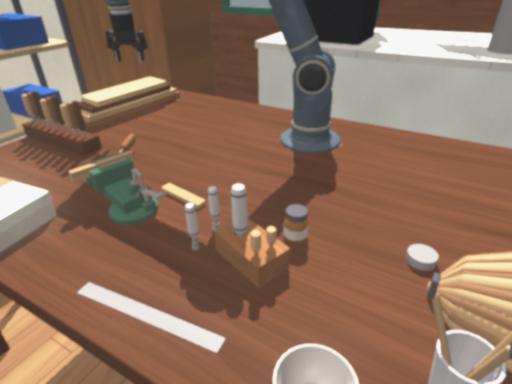

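View pics/top0.png

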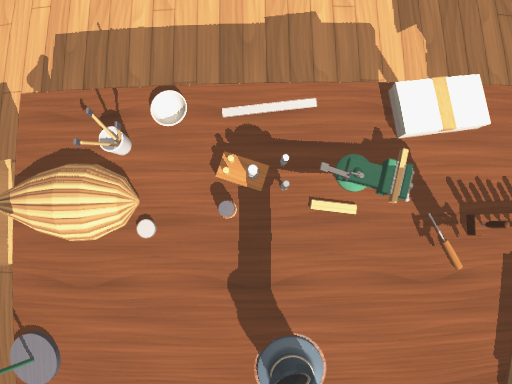

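```bash
python3 - <<'E'
import cv2
a=cv2.imread("pics/scene0.png"); b=cv2.imread("pics/top0.png")
cv2.imwrite("pics/sz1.png",cv2.resize(a[130:290,60:320],None,fx=3,fy=3,interpolation=cv2.INTER_CUBIC))
cv2.imwrite("pics/tz1.png",cv2.resize(b[130:230,205:425],None,fx=3.6,fy=3.6,interpolation=cv2.INTER_CUBIC))
E
```

```text
(no output)
```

View pics/sz1.png

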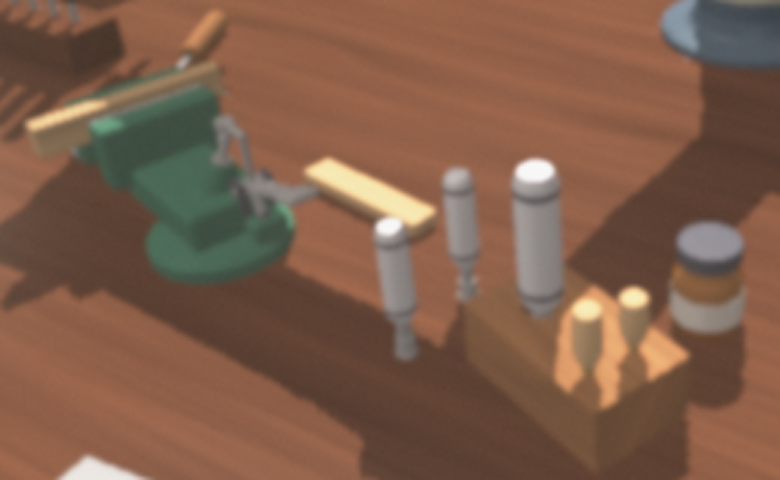

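View pics/tz1.png

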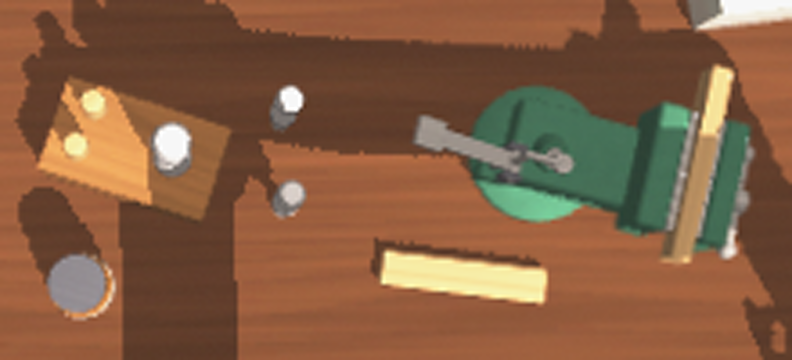

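```bash
cat > h.py <<'E'
import numpy as np, cv2
from workcell import env, jaws, planner, sensors, eyes
from scipy.optimize import least_squares
from scipy.spatial.transform import Rotation as R
M={n:eyes.camera_model(n) for n in("scene","top")}
def ray(n,uv):
    m=M[n]; p=cv2.undistortPoints(np.array([[uv]],float),m["K"],m["dist_coeffs"])[0,0]
    T=m["pose"]; d=T[:3,:3]@np.array([p[0],p[1],1]); return T[:3,3],d/np.linalg.norm(d)
def plane(n,uv,z):
    o,d=ray(n,uv); return o+d*(z-o[2])/d[2]
def tri(us,ut):
    o1,d1=ray("scene",us); o2,d2=ray("top",ut)
    A=np.stack([d1,-d2],1); s=np.linalg.lstsq(A,o2-o1,rcond=None)[0]
    a,b=o1+s[0]*d1,o2+s[1]*d2
    return (a+b)/2,np.linalg.norm(a-b)
def proj(n,P):
    m=M[n];T=np.linalg.inv(m["pose"]); 
    return cv2.projectPoints(np.atleast_2d(np.array(P,float)),cv2.Rodrigues(T[:3,:3])[0],T[:3,3],m["K"],m["dist_coeffs"])[0][:,0]
def crop(n,u0,v0,w,h,f,name,im=None):
    im=eyes.read_camera(n)[:,:,::-1] if im is None else im
    z=cv2.resize(im[v0:v0+h,u0:u0+w],None,fx=f,fy=f,interpolation=cv2.INTER_CUBIC)
    for i in range(0,w,10): cv2.putText(z,str(u0+i),(int((i+.5)*f)-8,9),0,.33,(0,255,255),1); cv2.line(z,(int((i+.5)*f),10),(int((i+.5)*f),16),(0,255,255),1)
    for i in range(0,h,10): cv2.putText(z,str(v0+i),(0,int((i+.5)*f)+4),0,.33,(0,255,255),1); cv2.line(z,(24,int((i+.5)*f)),(30,int((i+.5)*f)),(0,255,255),1)
    cv2.imwrite("pics/"+name,z)
def st():
    s=sensors.read_state(); return s
E
python3 - <<'E'
from h import *
a=cv2.imread("pics/scene0.png"); b=cv2.imread("pics/top0.png")
crop("scene",70,145,105,80,7.5,"s_vice.png",a)
crop("top",310,140,110,75,7.2,"t_vice.png",b)
crop("scene",180,175,135,110,5.5,"s_st.png",a)
crop("top",210,145,85,75,8,"t_st.png",b)
E
```

```text
(no output)
```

View pics/s_vice.png

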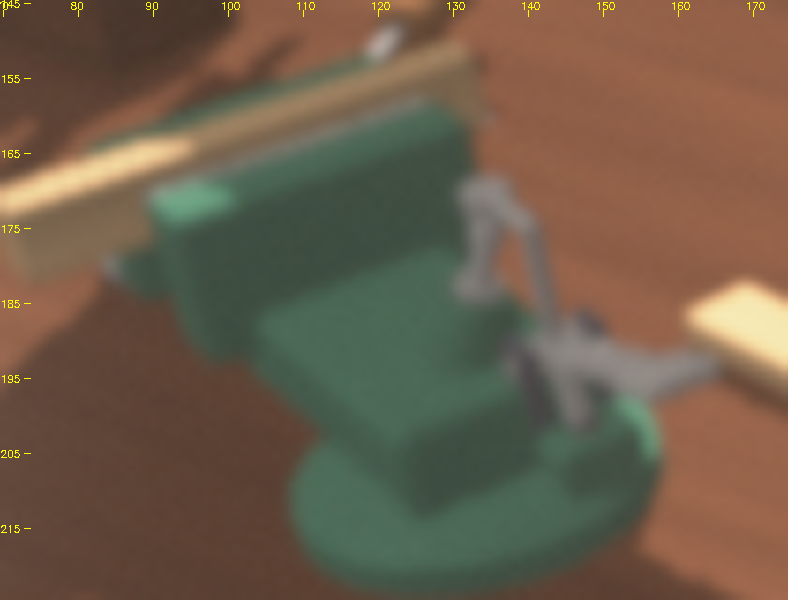

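View pics/t_vice.png

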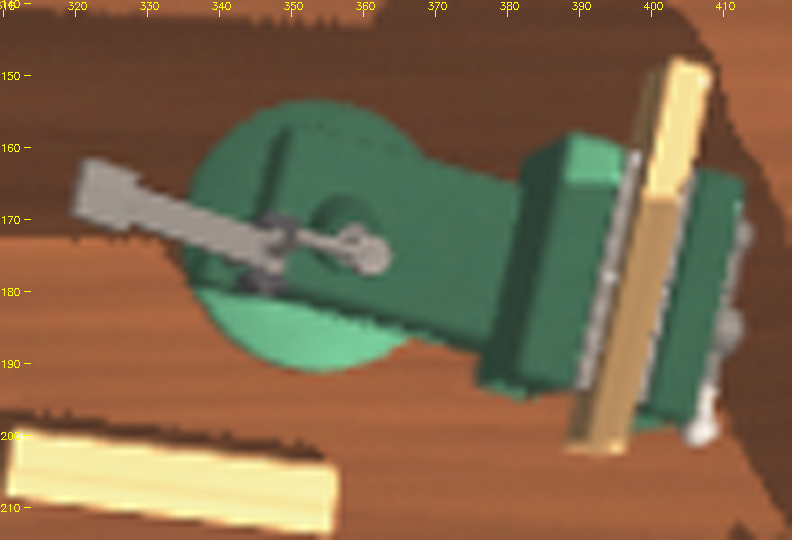

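View pics/s_st.png

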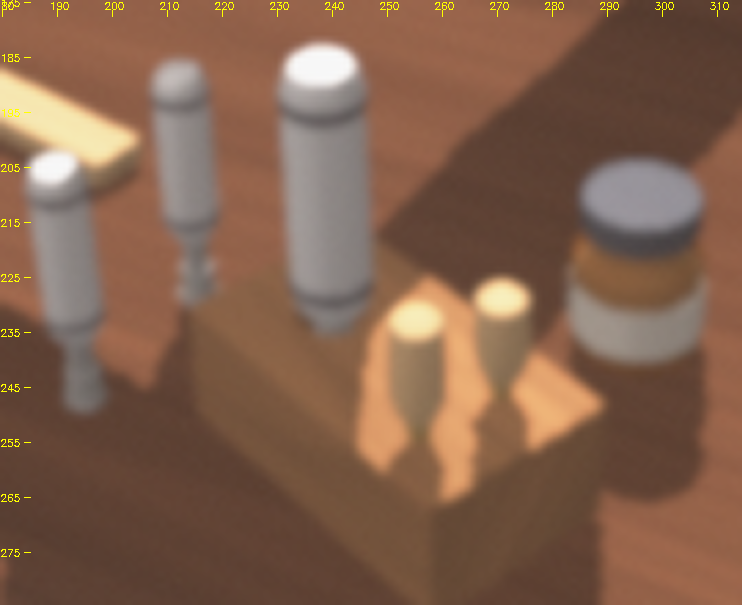

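View pics/t_st.png

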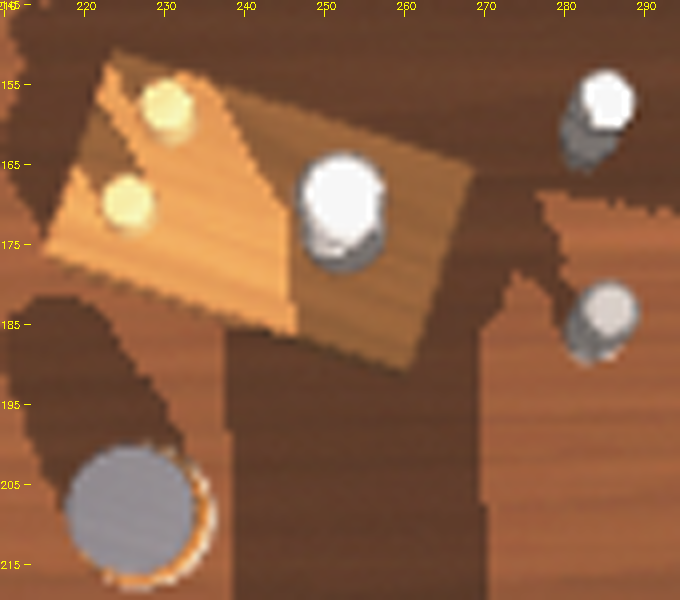

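```bash
python3 - <<'E'
from h import *
np.set_printoptions(precision=1,suppress=True)
print("gun top",tri((238,187),(252.2,169.3)), plane("top",(252.2,169.3),170))
print("chis",tri((254.5,233),(230.2,157.5)),tri((270.5,229),(225.5,170)))
print("cap",tri((133.5,170),(361,175)))
print("pad",tri((162,192.5),(324,167)))
c=[plane("top",p,55) for p in((223.5,151.5),(269,165.5),(261,191),(215,176))]
print("stand",np.array(c),np.mean(c,0)); 
for i in range(4):
    d=c[(i+1)%4]-c[i]; print(np.linalg.norm(d),np.arctan2(d[1],d[0]))
# stand corner heights
print("st corner near", tri((259,265.5),(223.5,151.5)), tri((289.5,248),(215,176)))
im=cv2.imread("pics/top0.png"); hsv=cv2.cvtColor(im,cv2.COLOR_BGR2HSV)
g=cv2.inRange(hsv,(65,50,30),(95,255,255)); g[:,:320]=0;g[:140]=0;g[220:]=0;g[:,420:]=0
cs,_=cv2.findContours(g,cv2.RETR_EXTERNAL,cv2.CHAIN_APPROX_NONE); c=max(cs,key=cv2.contourArea)[:,0].astype(float)
c=c[(c[:,0]<362)]  # foot part
for z in (0,8,12,16):
    P=np.array([plane("top",p,z)[:2] for p in c])
    f=lambda q:np.hypot(P[:,0]-q[0],P[:,1]-q[1])-q[2]
    s=least_squares(f,[P[:,0].mean(),P[:,1].mean(),62],loss="soft_l1"); print("foot",z,s.x,np.abs(s.fun).mean(),len(P))
# blank long edges at z=107
a,b=plane("top",(404.8,148.5),107),plane("top",(394,202),107)
print("blank ends mid",a,b,np.linalg.norm(a-b),np.arctan2(*(a-b)[[1,0]]))
# jaw edges
a,b=plane("top",(397.8,161),100),plane("top",(390.3,193.5),100); print(np.arctan2(*(a-b)[[1,0]]),a,b,np.linalg.norm(a-b))
for n,p in (("pad",(324,167)),("tailend",(345,174))): print(n,plane("top",p,92))
# body top edge lines z=56
a,b=plane("top",(366,160.5),56),plane("top",(382,164.8),56); print(np.arctan2(*(a-b)[[1,0]]))
a,b=plane("top",(345,181.5),56),plane("top",(377,189.5),56); print(np.arctan2(*(a-b)[[1,0]]))
E
```

```text
gun top (array([623.5, 108.1, 166.2]), np.float64(0.887613045578956)) [622.7 108.4 170. ]
chis (array([669.9, 174.2, 106.2]), np.float64(1.5125896103488483)) (array([633.5, 189.5,  97. ]), np.float64(1.46449124069277))
cap (array([ 609.6, -218.2,  110.1]), np.float64(2.488921405798415))
pad (array([ 635.6, -107. ,   92.6]), np.float64(5.846445241111175))
stand [[698.7 199.7  55. ]
 [651.1  56.8  55. ]
 [571.   83.5  55. ]
 [621.1 227.1  55. ]] [635.5 141.8  55. ]
150.63023089297934 -1.8927396433458035
84.38507701321956 2.818970263449883
152.06776499355135 1.2355311808125138
82.3726175685843 -0.33992773970041
st corner near (array([698.4, 199.5,  56.6]), np.float64(0.048591466040485726)) (array([621.3, 226.9,  54.2]), np.float64(0.7309861924048605))
foot 0 [ 645.8 -213.5   43.6] 13.526228585413197 122
foot 8 [ 644.6 -211.4   43.3] 13.432406103103997 122
foot 12 [ 644.  -210.3   43.1] 13.385507273168548 122
foot 16 [ 643.4 -209.2   43. ] 13.33860124249616 122
blank ends mid [ 689.1 -360.1  107. ] [ 525.7 -316.1  107. ] 169.19939303912534 -0.26258100170645404
-0.2877940523596608 [ 651.6 -338.1  100. ] [ 552.1 -308.6  100. ] 103.82802956815246
pad [ 637.6 -109.5   92. ]
tailend [ 615.  -173.2   92. ]
1.295435158801009
1.3094778111263832
```

```bash
python3 - <<'E'
from h import *
np.set_printoptions(precision=1,suppress=True)
im=cv2.imread("pics/top0.png"); hsv=cv2.cvtColor(im,cv2.COLOR_BGR2HSV)
g=cv2.inRange(hsv,(60,60,30),(95,255,255)); g[:,:320]=0;g[:140]=0;g[220:]=0;g[:,420:]=0
cs,_=cv2.findContours(g,cv2.RETR_EXTERNAL,cv2.CHAIN_APPROX_NONE); c=max(cs,key=cv2.contourArea)[:,0].astype(float)
k=(c[:,0]<366)&~((c[:,1]<178)&(c[:,1]>158)&(c[:,0]<350)); c=c[k]; 
for z in (0,8,14):
    P=np.array([plane("top",p,z)[:2] for p in c])
    f=lambda q:np.hypot(P[:,0]-q[0],P[:,1]-q[1])-q[2]
    s=least_squares(f,[P[:,0].mean(),P[:,1].mean(),62],loss="soft_l1"); print("foot",z,s.x,np.abs(s.fun).mean(),len(P))
for yaw in(-.26,-.28):
  for o in ((627,-200),(625,-200)):
    Rz=R.from_euler('z',yaw).as_matrix()
    for nm,p in (("tip",(-24,0,103)),("blank+",(80,-116,107)),):
        print(yaw,o,nm,np.r_[o,0]+Rz@p)
print(plane("top",(347,172),62),plane("top",(343.5,176.5),62),plane("top",(347,180),62))
E
```

```text
foot 0 [ 640.9 -208.    50.9] 14.426363382363698 106
foot 8 [ 639.7 -205.9   50.5] 14.326291046180005 106
foot 14 [ 638.9 -204.3   50.2] 14.251223751869452 106
-0.26 (627, -200) tip [ 603.8 -193.8  103. ]
-0.26 (627, -200) blank+ [ 674.5 -332.7  107. ]
-0.26 (625, -200) tip [ 601.8 -193.8  103. ]
-0.26 (625, -200) blank+ [ 672.5 -332.7  107. ]
-0.28 (627, -200) tip [ 603.9 -193.4  103. ]
-0.28 (627, -200) blank+ [ 671.8 -333.6  107. ]
-0.28 (625, -200) tip [ 601.9 -193.4  103. ]
-0.28 (625, -200) blank+ [ 669.8 -333.6  107. ]
[ 625.2 -187.5   62. ] [ 611.1 -175.8   62. ] [ 599.9 -186.4   62. ]
```

```bash
python3 - <<'E'
from h import *
np.set_printoptions(precision=1,suppress=True)
im=cv2.imread("pics/top0.png"); hsv=cv2.cvtColor(im,cv2.COLOR_BGR2HSV)
g=cv2.inRange(hsv,(60,60,30),(95,255,255))
m=im.copy(); m[g>0]=(0,0,255); crop("top",310,140,110,75,7.2,"t_mask.png",m)
c=np.array([(354,191.2),(354,153.3),(366.5,159.3),(341,157.5),(366.7,186.3),(341,186),(336.3,165),(348,190.3)],float)
for z in (0,8,12,16):
    P=np.array([plane("top",p,z)[:2] for p in c])
    f=lambda q:np.hypot(P[:,0]-q[0],P[:,1]-q[1])-q[2]
    s=least_squares(f,[P[:,0].mean(),P[:,1].mean(),62]); print("foot",z,s.x,s.fun)
c=np.array([(108.5,212),(114,220),(120,222.5),(130,224),(140,222),(150,217),(157,208),(158,204)],float)
for z in (0,4,8,12,16):
    P=np.array([plane("scene",p,z)[:2] for p in c])
    f=lambda q:np.hypot(P[:,0]-q[0],P[:,1]-q[1])-q[2]
    s=least_squares(f,[P[:,0].mean(),P[:,1].mean(),62]); print("foot",z,s.x,s.fun)
E
```

```text
foot 0 [ 632.7 -225.9   63.4] [-0.1  0.4 -0.6  0.9  0.2 -0.  -1.   0.3]
foot 8 [ 631.6 -223.7   63. ] [-0.1  0.4 -0.6  0.8  0.2 -0.  -1.   0.3]
foot 12 [ 631.1 -222.6   62.7] [-0.1  0.4 -0.6  0.8  0.2 -0.  -1.   0.3]
foot 16 [ 630.5 -221.4   62.5] [-0.1  0.4 -0.6  0.8  0.2 -0.  -1.   0.3]
foot 0 [ 631.4 -225.3   62.2] [ 2.3 -2.8 -2.2  2.1  2.   0.1 -2.1  0.6]
foot 4 [ 635.1 -220.3   61.8] [ 2.2 -2.8 -2.2  2.1  2.   0.1 -2.1  0.6]
foot 8 [ 638.8 -215.3   61.3] [ 2.2 -2.8 -2.2  2.1  2.   0.1 -2.1  0.6]
foot 12 [ 642.5 -210.3   60.9] [ 2.2 -2.7 -2.1  2.1  2.   0.1 -2.1  0.6]
foot 16 [ 646.2 -205.3   60.4] [ 2.2 -2.7 -2.1  2.1  1.9  0.1 -2.   0.6]
```

View pics/t_mask.png

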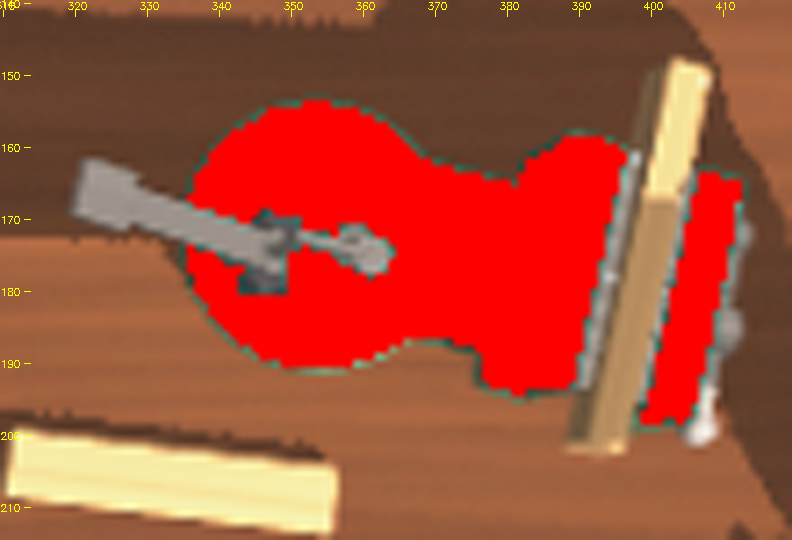

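```bash
cat >> h.py <<'E'
YV=-0.268; OV=np.array([631.8,-224.,0]); RV=R.from_euler('z',YV).as_matrix()
def V(p): return OV+RV@np.array(p,float)
OUT=RV@np.array([-np.sin(.36),0,np.cos(.36)])
GUN=np.array([623.8,108.5,0])
def rpy(z,x):
    z=z/np.linalg.norm(z); x=x-z*(x@z); x/=np.linalg.norm(x)
    return R.from_matrix(np.stack([x,np.cross(z,x),z],1)).as_euler('xyz')
E
python3 - <<'E'
from h import *
np.set_printoptions(precision=2,suppress=True)
print("small guns",tri((188.5,204.5),(285.3,157.2)),tri((212.5,189),(285.8,183.3)))
print("tip",V((-24,0,103)),OUT)
for yaw in (YV,YV+np.pi/2,YV-np.pi/2,YV+np.pi,-1.293):
    print("pad",yaw,planner.solve_ik([637,-109.5,120],[np.pi,0,yaw]))
for a in (-.33,-.33+np.pi/2,-.33-np.pi/2,-.33+np.pi): print("gun",a,planner.solve_ik([GUN[0],GUN[1],111],[np.pi,0,a]))
t=V((-24,0,103))+OUT*(101-16-8)
for x in (RV[:,0],RV[:,1],-RV[:,0],-RV[:,1]): print("nip",rpy(-OUT,x),planner.solve_ik(t,rpy(-OUT,x)),planner.solve_ik(t+40*OUT,rpy(-OUT,x)))
E
```

```text
small guns (array([666.49,   8.58, 115.17]), np.float64(3.0493510993447046)) (array([587.35,  10.51, 111.74]), np.float64(0.9016789710799218))
tip [ 608.66 -217.64  103.  ] [-0.34  0.09  0.94]
pad -0.268 [ 0.52  0.6  -0.6   1.69  0.4   0.97 -0.49]
pad 1.3027963267948965 [ 0.62  0.65 -0.76  1.68  0.51  1.02  0.99]
pad -1.8387963267948966 [ 0.27  0.54 -0.23  1.7   0.15  0.91 -1.86]
pad 2.8735926535897933 [ 0.83  0.86 -1.18  1.67  0.85  1.21  2.32]
pad -1.293 [ 0.37  0.56 -0.37  1.7   0.24  0.93 -1.39]
gun -0.33 [ 0.3   0.65 -0.78  1.72  0.53  0.99 -1.01]
gun 1.2407963267948965 [ 0.32  0.67 -0.82  1.72  0.56  1.01  0.54]
gun -1.9007963267948966 [ 0.11  0.57 -0.48  1.73  0.32  0.92 -2.41]
gun 2.811592653589793 [ 0.5   0.85 -1.18  1.71  0.85  1.19  1.9 ]
nip [ 3.14 -0.36 -0.27] [ 0.73  0.34 -0.54  1.97  0.36  0.54 -0.31] [ 0.77  0.27 -0.57  1.96  0.28  0.6  -0.24]
nip [2.78 0.   1.3 ] [ 0.83  0.37 -0.68  1.97  0.47  0.56  1.17] [ 0.85  0.29 -0.68  1.96  0.35  0.61  1.28]
nip [3.14 0.36 2.87] [-0.56  0.49  1.12  2.04 -0.87  0.67 -2.34] [-0.61  0.38  1.13  2.03 -0.67  0.68 -2.5 ]
nip [-2.78  0.   -1.84] [ 0.46  0.3  -0.21  1.99  0.13  0.5  -1.68] [ 0.54  0.24 -0.3   1.98  0.13  0.58 -1.68]
```

```bash
python3 - <<'E'
from h import *
np.set_printoptions(precision=2,suppress=True)
o=[np.pi,0,YV]
jaws.move_gripper(0,60)
env.goto([637,-110,190],o)
env.movel([637,-110,105],v=150)
s=st();print(s["clock"],s["position"],s["contact_force"],s["opening"])
crop("scene",80,120,150,110,5,"s1.png"); crop("top",290,130,120,85,6,"t1.png")
E
```

```text
4.0833 [ 637.74 -109.96  105.77] [-0.43  0.31  0.92] 0.43631845595229535
```

View pics/s1.png

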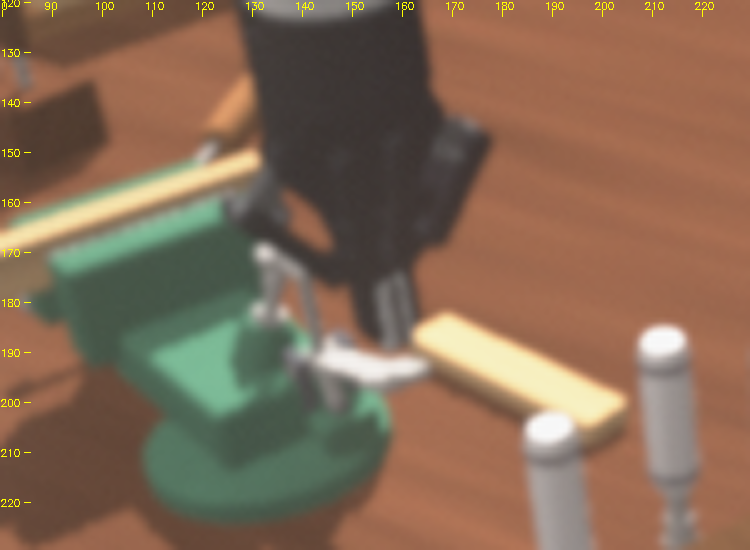

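View pics/t1.png

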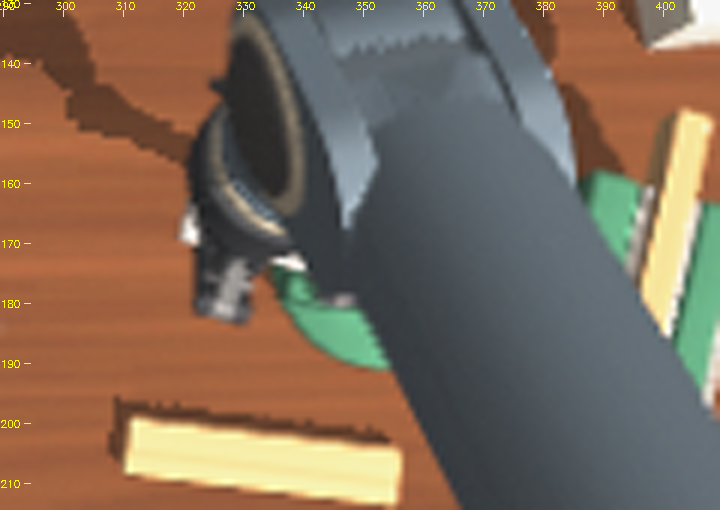

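```bash
python3 - <<'E'
from h import *
np.set_printoptions(precision=1,suppress=True)
for z in (94,86,78,70,62,56,50,46):
    env.movel([637,-110,z],v=60)
    s=st();print(round(s["clock"],2),z,s["position"],s["contact_force"])
    if np.linalg.norm(s["contact_force"])>35: break
crop("scene",80,120,150,110,5,"s2.png")
E
```

```text
4.52 94 [ 636.7 -110.3   93.8] [-1. -0.  1.]
4.8 86 [ 636.8 -109.9   85.6] [-0.4 -0.6  0.3]
5.08 78 [ 637.5 -109.7   78. ] [0.9 0.9 1.4]
5.37 70 [ 636.3 -110.1   69.5] [ 0.3 -0.3  0.1]
5.65 62 [ 636.1 -110.4   60.9] [-0.7 -1.   0.2]
5.9 56 [ 636.5 -110.2   55.3] [-0.1  0.  -0.1]
6.15 50 [ 636.6 -110.    49.4] [-0.  -0.3  0.2]
6.4 46 [ 636.8 -110.    45.7] [ 0.2 -0.9  0.3]
```

View pics/s2.png

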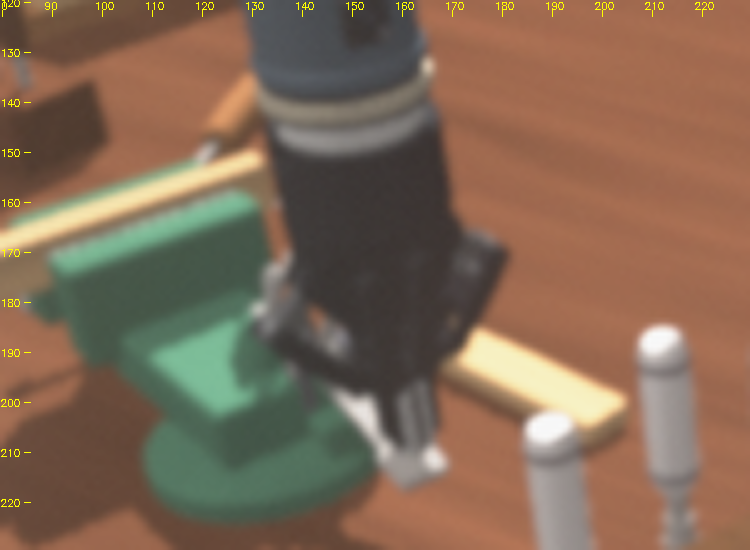

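```bash
python3 - <<'E'
from h import *
np.set_printoptions(precision=2,suppress=True)
for z in (43,40.5):
    env.movel([637,-110,z],v=40)
    s=st();print(round(s["clock"],2),z,s["position"],s["contact_force"],s["joint_torque"])
env.movel([637,-110,110],v=150)
env.movel([560,0,260],v=300)
s=st();print(round(s["clock"],2),s["position"],s["contact_force"],s["joint_torque"])
crop("scene",80,120,150,110,5,"s3.png"); crop("top",290,130,120,85,6,"t3.png")
E
```

```text
6.7 43 [ 637.7  -110.06   44.16] [-1.93 -0.21  6.35] [ -0.24 -49.76  -7.3  -16.55   0.04  -0.4    0.01]
6.95 40.5 [ 637.95 -110.04   43.81] [-5.5  -0.58 18.17] [ -0.79 -43.3   -6.28 -15.46   0.24  -1.68   0.04]
8.39 [559.64  -1.82 258.21] [-0.01  0.09 -0.78] [ -1.   -39.63  -6.25 -23.64  -0.08  -0.01  -0.  ]
```

View pics/s3.png

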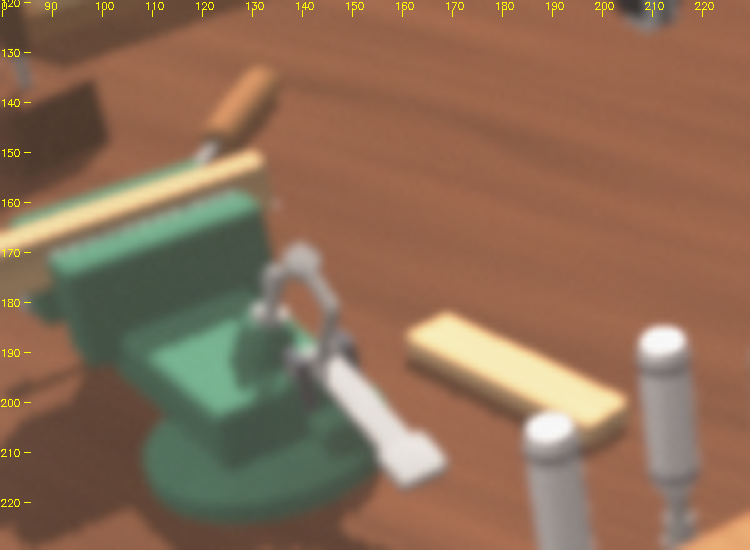

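View pics/t3.png

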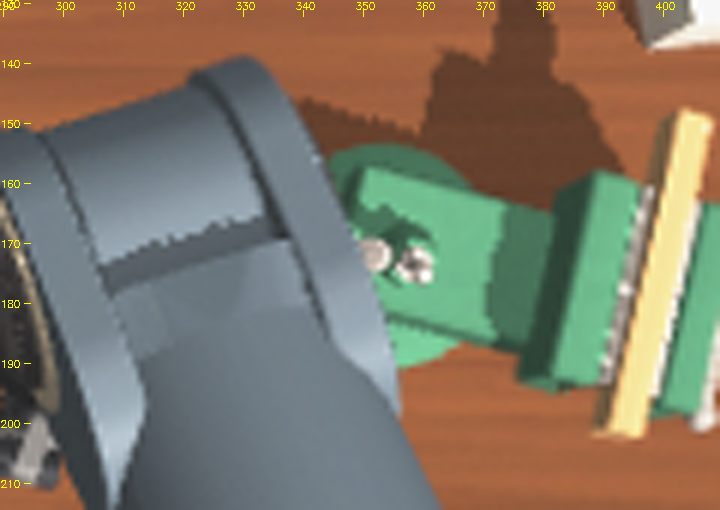

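```bash
python3 - <<'E'
from h import *
np.set_printoptions(precision=2,suppress=True)
jaws.move_gripper(70,100)
o=[np.pi,0,-.33]
env.goto([*GUN[:2],260],o)
crop("scene",180,90,135,110,5.5,"s4.png"); 
env.movel([*GUN[:2],111],v=120)
s=st();print(round(s["clock"],2),s["position"],s["contact_force"])
crop("scene",180,150,135,110,5.5,"s5.png"); crop("top",210,145,85,75,8,"t5.png")
E
```

```text
11.17 [624.38 108.75 111.92] [-0.35 -0.    0.01]
```

View pics/s5.png

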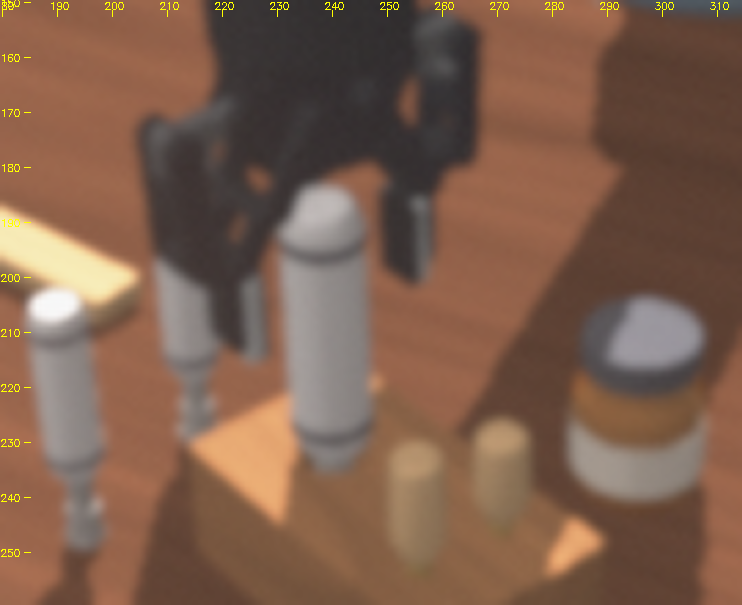

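View pics/t5.png

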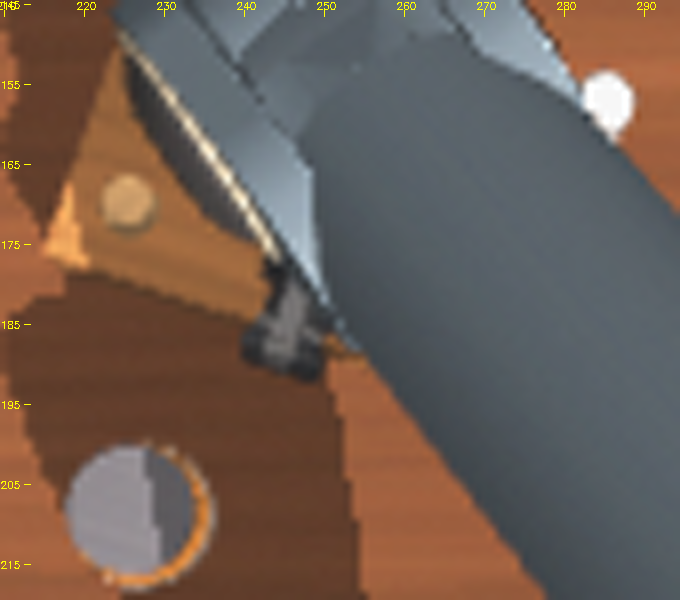

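```bash
python3 - <<'E'
from h import *
np.set_printoptions(precision=2,suppress=True)
jaws.move_gripper(20,110)
s=st();print(round(s["clock"],2),s["position"],s["contact_force"],s["moment"],s["opening"])
env.movel([*GUN[:2],140],v=80)
s=st();print(round(s["clock"],2),s["position"],s["contact_force"],s["moment"],s["opening"])
env.movel([*GUN[:2],240],v=150)
s=st();print(round(s["clock"],2),s["position"],s["contact_force"],s["moment"],s["opening"])
crop("scene",180,50,135,200,3,"s6.png")
E
```

```text
11.72 [624.37 108.49 111.66] [-0.3  -0.21  3.67] [-0.12  0.02  0.02] 30.0145796808395
12.23 [623.43 108.46 140.11] [-0.85 -1.06 -4.13] [0.01 0.03 0.01] 29.83190742296601
13.05 [622.98 108.05 238.68] [-0.24 -0.55 -4.76] [-0.03  0.04  0.04] 30.047327161201313
```

View pics/s6.png

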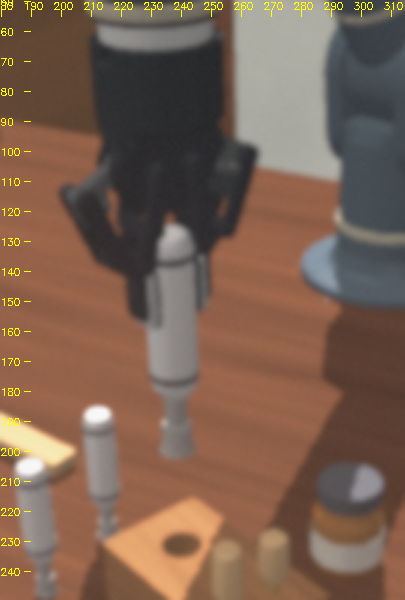

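```bash
cat >> h.py <<'E'
TIP=V((-24,0,103)); ON=rpy(-OUT,RV[:,0]); L=101.7
def mouth(d,tip=None,out=None): return (TIP if tip is None else tip)+OUT*(L+d)
E
python3 - <<'E'
from h import *
np.set_printoptions(precision=2,suppress=True)
env.movel([600,60,285],v=250)
env.goto(mouth(90),ON)
env.movel(mouth(45),v=120)
s=st();print(round(s["clock"],2),s["position"],mouth(45),s["orientation"],ON,s["contact_force"])
a=eyes.read_camera("scene")[:,:,::-1];b=eyes.read_camera("top")[:,:,::-1]
cv2.imwrite("pics/s7f.png",a);cv2.imwrite("pics/t7f.png",b)
crop("scene",80,80,130,130,4.6,"s7.png",a); crop("top",320,130,90,75,8,"t7.png",b)
E
```

```text
15.09 [ 559.55 -202.93  240.29] [ 558.82 -203.96  240.3 ] [-3.14 -0.36 -0.27] [ 3.14 -0.36 -0.27] [-0.13 -0.78 -3.66]
```

View pics/s7.png

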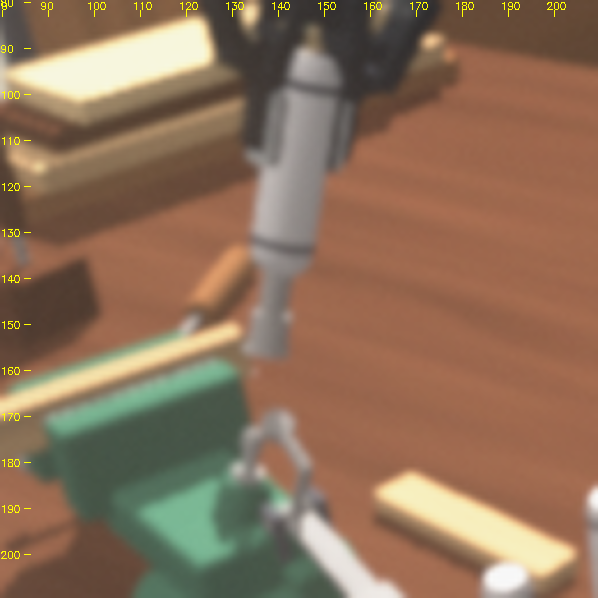

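View pics/t7.png

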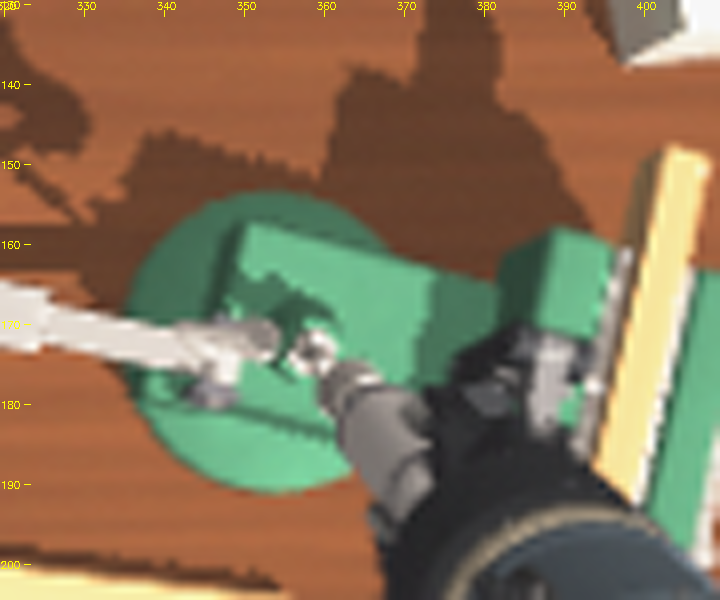

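```bash
python3 - <<'E'
from h import *
np.set_printoptions(precision=2,suppress=True)
a=cv2.imread("pics/s7f.png");b=cv2.imread("pics/t7f.png")
pos=np.array([559.55,-202.93,240.29]); m=pos-OUT*L
for n in("scene","top"): print(n,"mouth",proj(n,m),"tip",proj(n,TIP),"base-24",proj(n,TIP-24*OUT),"g50",proj(n,m+54*OUT), "g150",proj(n,m+150*OUT))
crop("scene",115,135,45,60,10,"s8.png",a); crop("top",340,155,45,45,13,"t8.png",b)
c=cv2.imread("pics/t3.png")
E
```

```text
scene mouth [[137.64 155.72]] tip [[135.02 172.42]] base-24 [[133.69 181.24]] g50 [[140.77 134.75]] g150 [[146.55  95.49]]
top mouth [[363.09 178.45]] tip [[360.45 175.35]] base-24 [[358.94 173.68]] g50 [[367.03 182.83]] g150 [[375.14 191.91]]
```

View pics/s8.png

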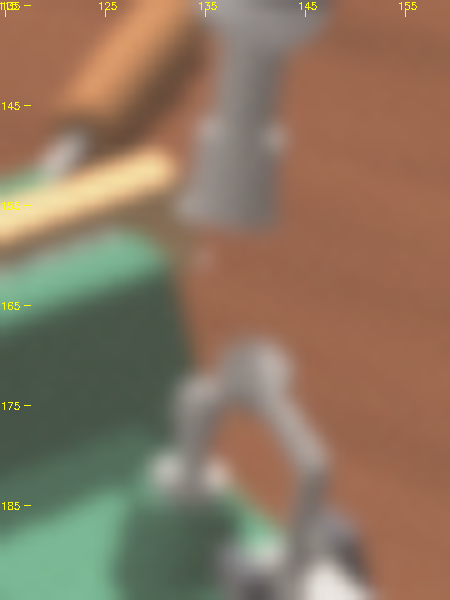

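View pics/t8.png

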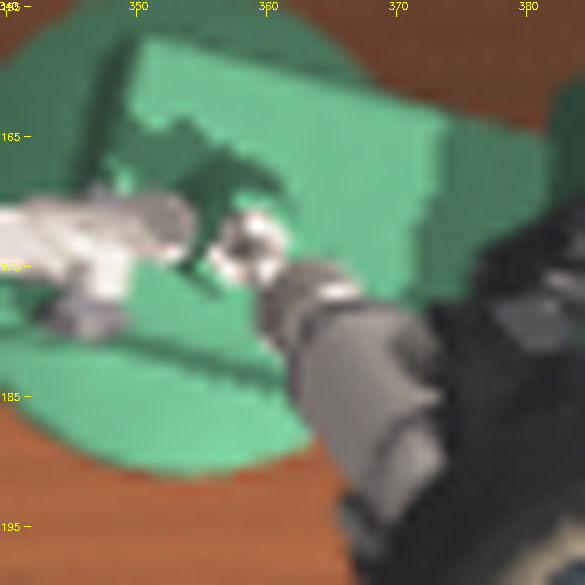

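```bash
python3 - <<'E'
from h import *
np.set_printoptions(precision=2,suppress=True)
for d in (4,-4,-10,-14,-17,-19,-21):
    env.movel(mouth(d),v=60 if d>0 else 30)
    s=st();F=s["contact_force"]; dp=s["position"]-TIP
    print(round(s["clock"],2),d,round(dp@OUT-L,2),(dp-OUT*(dp@OUT)),F,round(F@OUT,1))
    lat=F-OUT*(F@OUT)
    if np.linalg.norm(lat-[0,0,0])>15 or F@OUT>35: print("stop");break
a=eyes.read_camera("scene")[:,:,::-1];b=eyes.read_camera("top")[:,:,::-1]
crop("scene",100,110,80,90,6.5,"s9.png",a); crop("top",340,155,45,45,13,"t9.png",b)
E
```

```text
16.02 4 4.08 [0.3  0.07 0.1 ] [ 0.78  0.01 -5.2 ] -5.1
16.44 -4 -4.17 [-0.15  0.04 -0.06] [ 0.41 -0.07 -3.98] -3.9
16.79 -10 -10.26 [-0.19  0.06 -0.08] [ 0.33 -0.2  -3.97] -3.8
17.07 -14 -14.23 [-0.19  0.07 -0.08] [ 0.19  0.56 -4.12] -3.9
17.32 -17 -16.52 [ 0.57 -0.03  0.21] [-0.98  1.06 -0.48] -0.0
17.57 -19 -18.56 [ 0.59 -0.08  0.22] [-2.4   1.37  3.25] 4.0
17.82 -21 -20.95 [ 0.51 -0.09  0.19] [ 0.54 -0.08  0.59] 0.4
```

View pics/s9.png

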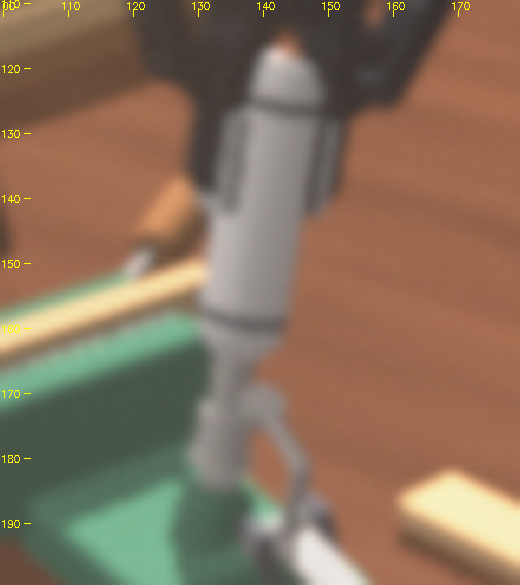

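View pics/t9.png

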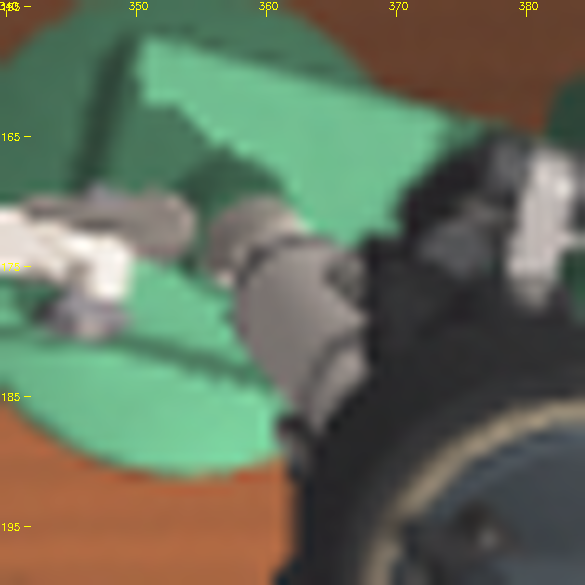

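```bash
python3 - <<'E'
from h import *
np.set_printoptions(precision=2,suppress=True)
for d in (-23,-24,-25,-26,-27,-28,-29):
    env.movel(mouth(d),v=30); env.pause(.15)
    s=st();F=s["contact_force"]; dp=s["position"]-TIP
    print(round(s["clock"],2),d,round(dp@OUT-L,2),(dp-OUT*(dp@OUT)),F,round(F@OUT,1),s["moment"])
    if F@OUT>14: print("stop");break
crop("scene",100,110,80,90,6.5,"s10.png")
E
```

```text
18.32 -23 -23.28 [-0.09 -0.01 -0.03] [ 0.64  0.24 -1.97] -2.0 [ 0.09  0.29 -0.02]
18.73 -24 -24.04 [-0.1   0.04 -0.04] [-0.83  0.53  0.26] 0.6 [ 0.11  0.46 -0.01]
19.12 -25 -24.7 [-0.    0.02 -0.  ] [-4.8   1.27  5.55] 6.9 [0.28 0.89 0.01]
19.52 -26 -24.9 [0.2  0.03 0.07] [-8.42  2.89 12.58] 14.9 [0.44 1.35 0.02]
stop
```

View pics/s10.png

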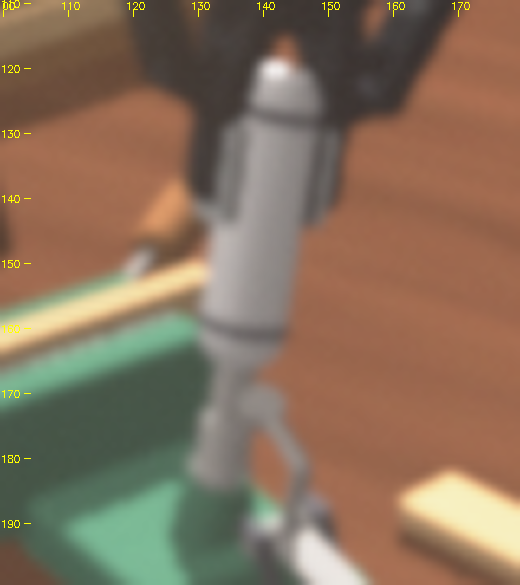

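```bash
python3 - <<'E'
from h import *
np.set_printoptions(precision=2,suppress=True)
env.movel(mouth(-26.8),v=20)
for i in range(4):
    env.pause(.5)
    s=st();F=s["contact_force"]; dp=s["position"]-TIP
    print(round(s["clock"],2),round(dp@OUT-L,2),(dp-OUT*(dp@OUT)),F,round(F@OUT,1),s["opening"])
a=eyes.read_camera("scene")[:,:,::-1];b=eyes.read_camera("top")[:,:,::-1]
crop("scene",70,100,250,190,3.1,"s11.png",a); crop("top",205,130,220,100,3.6,"t11.png",b); crop("scene",115,150,45,50,12,"s12.png",a)
E
```

```text
20.32 -25.04 [0.27 0.02 0.09] [-10.3    2.85  16.51] 19.2 29.79975363851558
20.82 -25.04 [0.29 0.03 0.1 ] [-11.02   3.52  17.49] 20.4 29.933445117554964
21.32 -25.03 [0.32 0.05 0.11] [-11.5    3.23  17.04] 20.2 30.099780493641493
21.82 -25.04 [0.29 0.03 0.1 ] [-11.79   3.3   16.83] 20.1 29.818494456068226
```

View pics/s11.png

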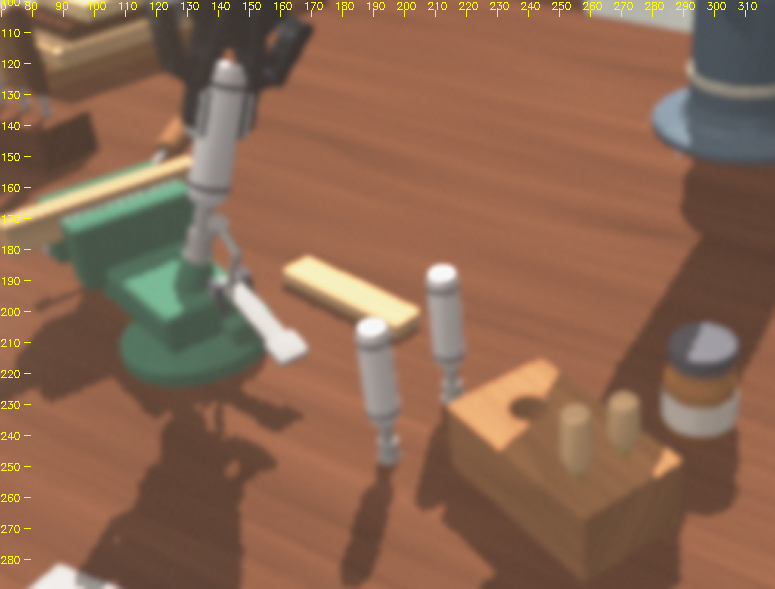

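View pics/t11.png

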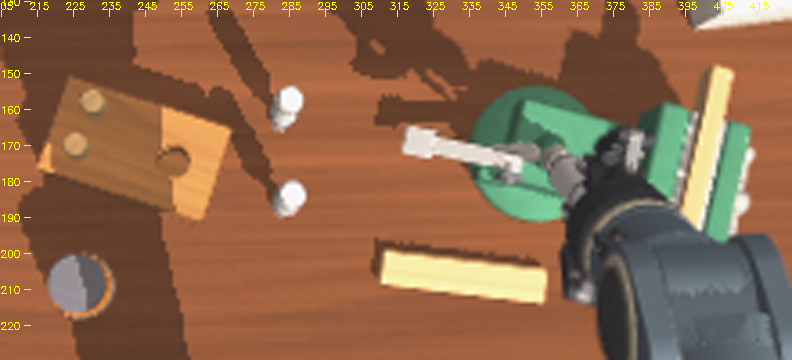

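View pics/s12.png

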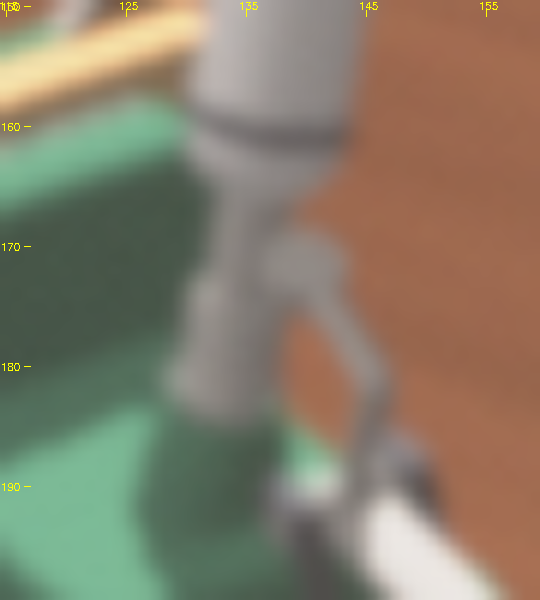

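```bash
python3 -c "
from workcell import hand_in
print(hand_in())"
```

```text
the job is handed in; nothing more can be done
None
```

I finished the job and handed it in at about 22 s on the robot's clock, with the gun still gripped and pushing on the nipple.

- **Lever:** I pressed the pad down to its stop and lifted away. In the pictures taken then and at the end, the tail stays down and the cap stays off the nipple.
- **Gun:** I took the large gun from the stand, gripped at about 120 mm behind the mouth with a 110 N grip setting. I pressed it onto the nipple along the leaning axis. Contact came with the mouth about 15–16 mm past the tip, and travel stopped hard at about 24.5–25 mm. That is roughly the full 8 mm of nipple travel.
- **Final push:** over the last 1.5 s before handing in, the axial force reading held steady at about 20 N (about 24 N with the gun's weight added back). The gun did not slip in the grip.
- **Other items:** the jar and bar look unmoved in the last pictures. The tin was outside those close-ups, but the arm never went near it. Both small guns are still standing.

**What disagreed:** force readings partway through each push were lower than the text says. I read about 1 N on the lever where up to 10 N was expected, and at most about 8 N on the nipple where the peak should be 13 N. I put this down to sampling only between steps and to sensor lag. How far the nipple went in is judged from travel, the hard stop and the pictures; it was not measured directly.

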